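# Ready the bench for rain: tip the pot, shut the tin

## Robot

A 7-joint arm with a two-finger parallel gripper is mounted at the origin on the work surface. World frame = base frame: x ahead of the robot, y to its left, z up, the work surface at z = 0. Lengths are in m, angles in rad, forces in N, time in s.
With the tool pointing down it reaches from about 0.425 to 0.925 m from the base axis. Payload 6.8 kg.
Tool frame: the origin (TCP) lies on the centre line of the jaws, within the pads' length; the fingertips stand 8 mm ahead of it and the grasp point (between the pads) lies 11 mm behind it (bot.tips_ahead is the distance from the TCP to the fingertips, in m); z points along the fingers, y is the line along which they close (so a half turn about z gives the same grasp; the last joint's range is limited). The gripper opens to 85 mm and grips with 20 to 120 N. Pads are 22 mm wide; open, the fingers measure 114 mm over their backs; the gripper's body (76 mm by 85 mm) begins 54 mm behind the grasp point. The pads swing forward as they close: fully open they stand 13 mm farther back than shut.
Start: joints at [-1.391, 0.477, 0.022, 1.555, -0.011, 1.109, -0.083], TCP at [0.192, 0.647, 0.239] pointing down, gripper open.
Joint ranges: [-2.96, 2.96], [-0.34, 2.1], [-1.41, 1.46], [0.24, 2.44], [-1.37, 4.51], [0.17, 1.92], [-2.96, 2.96]. Speed limits (rad/s): [2.39, 2.39, 3.14, 3.14, 3.14, 3.14, 3.14].

## Interface

Orientations are given as a unit quaternion [w, x, y, z].
In Python, from station import bot gives the robot as it stands.
- The arm moves only by the tool send_rows, never from a script. Its argument "deltas" is text: rows parted by semicolons, each of 4 numbers parted by spaces: the shift along the tool's x, y, z in m, then the turn about the tool's z in degrees. In form: x y z spin; .... A call has 1 to 5 rows; each row is the pose to reach, as a shift and turn from the pose commanded when the call began, along the tool's axes at that moment; what a row does not reach only later rows make up. A row lasts 1/10 s, in which the tool goes at most 50 mm and 8.59 degrees, less where a joint would pass 70% of its speed; a pose out of reach is approached as far as the arm can. A call with a gripper value outside its range is refused whole. "claw" is the opening, from 0 (shut) to 1 (fully open), set as the call begins (left out, the last holds). The fingers move at their own pace and stop on an object; "force" is the grip in N (left out, the last holds). Time passes only in rows, so rows that repeat a pose let the fingers close. It gives the time, the measured TCP pose, the force, the opening and the grip force at its end, in the units of the state.
- bot.get_obs(): the state, without advancing time (a new reading comes with each control period).
- bot.read_camera(name): name is "scene" or "top" or "wrist"; returns a dict with "img" (384x512x3 uint8, red, green, blue), "depth" (384x512 float32, m along the optical axis (not along the pixel's ray), 0 where there is no reading), "fx", "fy", "cx", "cy" (pixels), "camera_from_world" (4x4, takes a point from world to camera coordinates). Camera axes: x right, y up, looking along -z (the intrinsics and any distortion apply to the point x, -y, -z); pixel columns grow to the right and rows downward; lengths in m; the calibration is good to about 2 mm. A picture is of the moment at which its call begins.
- bot.hand_in(): hands the job in; it is judged then, once.
Trained networks look in a picture, given as the dict that the camera call returned (one of the last four; its "shot" number tells which), for a name from the list of things; names that differ only in an ending like _2 or _b are one class to them, and where a whole thing is asked for, a point or a joint stands for the part that bears it (a point fixed in the world has none). Each returns a list of dicts, best first, with "confidence" (0 to 1); they miss things now and then, are a little off and sometimes report something else, mostly with a low value. They report only what shows in the picture. A call takes as long as a camera call. They do not tell look-alikes from the thing itself.
- bot.masks_of(picture, query): "mask" (384x512 bool, what is visible of it).
- bot.landmark_of(picture, query): "xyz" ([x, y, z] in m, in world coordinates, good to about 4 mm: a listed point, or the origin of a listed thing).
The state is a dict: "t": time; "q": joint angles; "joint_vel": joint speeds; "joint_torque": joint torques, N m; "eef_pos": TCP position; "tool_rot": TCP orientation; "contact_force": force on the tool from outside, world axes, zero at the start; "torque": the same for the moment, N m; "gripper_width": opening from 0.0 (shut) to 1.0 (fully open); "grasp_force": force on a finger pad.
Only numpy, scipy, OpenCV 4.12 (cv2) and the standard library are available. Lean on these libraries where they do the work, as an engineer would, in place of code of your own. Each camera call takes 0.05 s, during which the arm holds its last target. There are 200 camera calls.

## Task

Rain is coming to the patio bench: push on the empty square plant pot so that it tips over where it stands and lies still on its side with its mouth towards the far edge of the bench, away from the robot, and push the half-open lid of the aluminium tin fully shut. Only push: do not grasp, lift or carry anything, and leave everything else on the bench as it is. Either job may come first.

Things in the scene. Friction and masses are not known exactly. Their poses are not given: they have to be found in the camera images.
- pot: the empty square green plastic pot, loose, 0.1 kg, upright: 112 mm high, open on top, 74 mm square at the foot, rim 102 mm square (top 15 mm). Origin: centre of the underside; z runs up through the mouth, x and y square to its sides; x points away from the robot within 17 degrees. Pot, tin and saucer stand side by side in any order; 110 mm beyond the pot are clear
- pot_mid (a point): the middle of the square pot, on its axis, 56 mm above its underside; axes as pot. A push near the top of a side tips the pot over the opposite foot edge, and it topples by itself once leaning about 40 degrees; a push low down slides it
- pot_mouth (a point): centre of the square pot's mouth, on its axis, 112 mm above its underside; axes as pot
- tin: the aluminium storage tin, fixed to the bench: 160 mm (x) by 180 mm (y), 90 mm high. Origin: centre of its underside; x points from its front side to the hinge side, which is away from the robot (turned up to 17 degrees)
- tin_hinge (a point): middle of the tin's hinge line, on the tin's far top rim, 90 mm above the bench; the line runs along the tin's y; axes as tin
- tin_lid (a joint): opening angle of the lid, rad: 0 is flat shut, 0.6 to 1.15 at the start, growing as its front edge rises. A flat sheet 160 mm from hinge to front edge, 186 mm wide, 6 mm thick, no handle; its underside meets the rim when shut. The hinge is stiff: the lid stays where it is left and moves at about 3 N square to it, 120 mm from the hinge
- lid_edge (a point): middle of the lid's free front edge, on the outer (upper) face; moves with the lid
- far_side (a point): a point on the bench top at the middle of its far side, 140 mm short of the far edge; x points away from the robot, along the world's x
- seedling: round green plastic pot, 88 mm across and 88 mm high, planted with a seedling that reaches 155 mm: not the pot to tip. Origin: centre of its underside
- saucer: white ceramic saucer, 110 mm across, 18 mm high, lying flat. Origin: centre of its underside
- trowel: stainless steel garden trowel lying flat, 280 mm long, 68 mm wide and up to 22 mm high. Origin: mid-length, on the bench; x runs along it to the blade's tip
- sprayer: grey plastic spray bottle, standing, 72 mm across, 215 mm high. Origin: centre of its underside
- jar: glass jar with a steel cap, standing, 72 mm across, 100 mm high. Origin: centre of its underside
- brush: flat paint-type brush lying at the bench's right-hand side, under 60 mm high. Origin: on its underside
Not all that is in view belongs to the job. Leave any blue look-alike of the pot alone.

How it is judged:
By the outcome, as a careful person would: the job done as asked, in the order asked, and still so for the second after the job is handed in, with the robot touching nothing.
It also fails if it takes over 45 s, if anything falls off the work surface, if the arm or the gripper's body presses on something with over 40 N, if the wrist force passes 120 N, or if a joint passes its speed limit or range.

## Working session

There is one attempt and no reset: what is moved stays moved. The work goes in short steps, Python scripts to look and compute and a tool call to move; the robot and the scene stay as the last step left them, time stands still between calls to the robot, and variables do not carry over. Pictures are saved under pics/ and viewed, at most 10 in all, crops included, and the job is handed in when it is done.

Besides the shell and the picture viewer there is one more tool, called after "Call:" as name(argument=value, ...) on one line, values as JSON. send_rows: Moves the arm, as the interface text tells. Its arguments: {"type":"object","properties":{"deltas":{"type":"string"},"claw":{"type":"number"},"force":{"type":"number"}},"required":["deltas"]}

```bash
mkdir -p pics; python3 - <<'E'
from station import bot
import cv2,numpy as np
o=bot.get_obs();print(o['t'],o['eef_pos'],o['tool_rot'],o['gripper_width'])
ims=[]
for c in("scene","top"):
    p=bot.read_camera(c);ims.append(p['img'])
    for n in["pot","pot_mouth","pot_mid","tin","tin_hinge","lid_edge","seedling","saucer","trowel","sprayer","jar","brush","far_side"]:
        print(c,n,[(np.round(d['xyz'],3).tolist(),round(d['confidence'],2)) for d in bot.landmark_of(p,n)[:3]])
cv2.imwrite("pics/a.png",cv2.resize(np.vstack(ims),(800,1200))[...,::-1][:600]);cv2.imwrite("pics/b.png",cv2.resize(ims[1],(800,600))[...,::-1])
E
```

```text
0.0 [0.19146468 0.646668   0.23831293] [-5.20032880e-05  1.43410807e-01  9.89662807e-01 -9.30535262e-04] 1.0001465572894557
scene pot [([0.532, 0.008, -0.002], 0.98), ([0.404, 0.154, -0.002], 0.71), ([0.338, -0.086, -0.001], 0.65)]
scene pot_mouth [([0.409, 0.154, 0.114], 0.94), ([0.529, 0.011, 0.112], 0.83), ([0.339, -0.084, 0.112], 0.69)]
scene pot_mid [([0.534, 0.007, 0.056], 0.68), ([0.409, 0.154, 0.056], 0.66), ([0.34, -0.086, 0.055], 0.58)]
scene tin [([0.588, -0.276, 0.002], 0.92), ([0.534, 0.008, 0.058], 0.43)]
scene tin_hinge [([0.665, -0.258, 0.085], 0.66), ([0.594, 0.278, 0.002], 0.2)]
scene lid_edge [([0.583, -0.28, 0.23], 0.77)]
scene seedling [([0.504, 0.479, -0.001], 0.75), ([0.814, -0.019, -0.0], 0.31)]
scene saucer [([0.594, 0.274, 0.004], 0.94)]
scene trowel [([0.815, -0.018, -0.001], 0.58), ([0.587, -0.28, -0.002], 0.54)]
scene sprayer [([0.647, -0.456, -0.002], 0.69)]
scene jar [([0.651, 0.45, -0.0], 0.77)]
scene brush [([0.45, -0.483, 0.0], 0.76)]
scene far_side []
top pot [([0.53, 0.009, 0.002], 0.97), ([0.406, 0.155, 0.002], 0.9), ([0.341, -0.086, -0.001], 0.64)]
top pot_mouth [([0.34, -0.08, 0.113], 0.91), ([0.534, 0.009, 0.11], 0.89), ([0.404, 0.159, 0.108], 0.57)]
top pot_mid [([0.532, 0.011, 0.054], 0.91), ([0.409, 0.158, 0.055], 0.85), ([0.342, -0.082, 0.053], 0.64)]
top tin [([0.583, -0.275, 0.001], 0.63)]
top tin_hinge [([0.666, -0.259, 0.091], 0.61), ([0.813, -0.017, 0.001], 0.41)]
top lid_edge [([0.58, -0.279, 0.232], 0.82)]
top seedling [([0.503, 0.478, 0.001], 0.93), ([0.653, 0.447, 0.003], 0.62)]
top saucer [([0.597, 0.277, -0.002], 0.67), ([0.53, 0.011, 0.113], 0.47)]
top trowel [([0.81, -0.017, 0.002], 0.63)]
top sprayer [([0.65, -0.461, 0.0], 0.56), ([0.533, 0.011, 0.112], 0.37)]
top jar [([0.649, 0.448, -0.002], 0.58)]
top brush [([0.444, -0.478, -0.005], 0.73)]
top far_side [([0.812, 0.001, 0.002], 0.91)]
```

View pics/a.png

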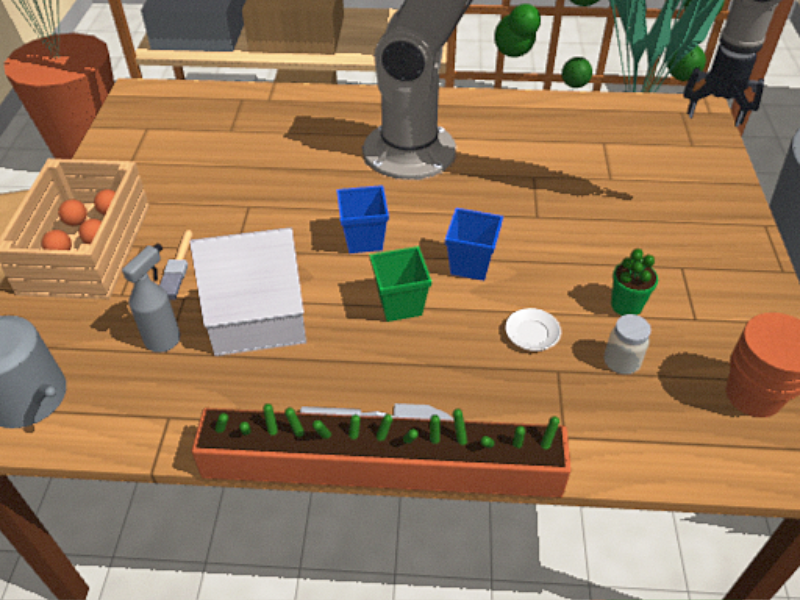

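View pics/b.png

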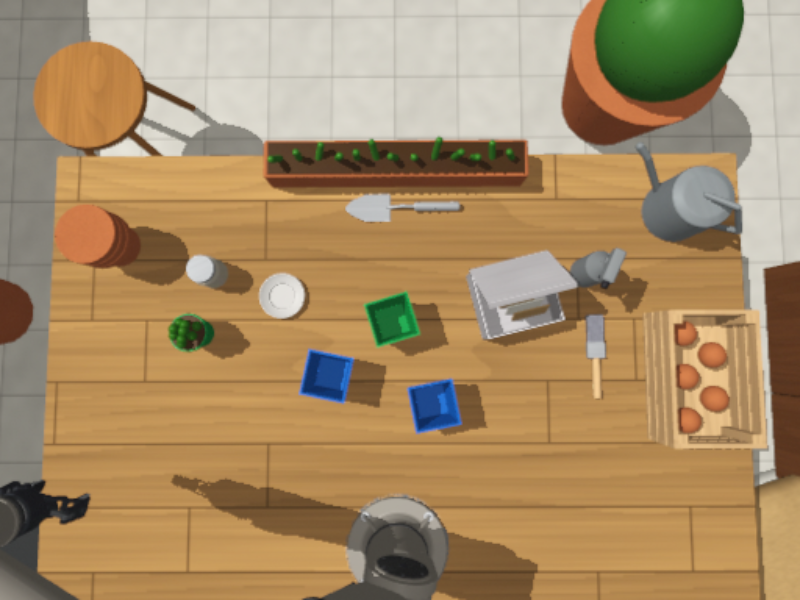

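The scene picture shows the green pot at about (400,283) with two blue look-alikes behind it. The tin, lid half open, is at (250,290). In the top view the pot is at (392,318) and the lid at (520,280). The ground beyond the pot is clear up to the trowel.

```bash
cat > h.py <<'E'
from station import bot
import numpy as np, cv2
from scipy.spatial.transform import Rotation as R
def pts(p,m):
    v,u=np.nonzero(m&(p['depth']>0));d=p['depth'][v,u]
    c=np.c_[(u-p['cx'])/p['fx']*d,-(v-p['cy'])/p['fy']*d,-d,np.ones(len(d))]
    return (np.linalg.inv(p['camera_from_world'])@c.T).T[:,:3]
def to(xyz,yaw_y=None):
    o=bot.get_obs();r=R.from_quat(np.roll(o['tool_rot'],-1)).as_matrix()
    d=r.T@(np.array(xyz)-o['eef_pos']);a=np.degrees(np.arctan2(r[1,1],r[0,1]))
    print('delta',d.round(3),'yangle',a.round(1),'spin',None if yaw_y is None else round(a-yaw_y,1))
E
python3 - <<'E'
from h import *
for c in("top","scene"):
    p=bot.read_camera(c)
    for d in bot.masks_of(p,"pot")[:3]:
        P=pts(p,d['mask']);Q=P[(P[:,2]>.104)&(P[:,2]<.122)]
        if len(Q)>20: print(c,d['confidence'],p['img'][d['mask']].mean(0).round(),cv2.minAreaRect((Q[:,:2]*1000).astype(np.float32)))
    for d in bot.masks_of(p,"tin_lid")[:1]:
        P=pts(p,d['mask']);P=P[P[:,2]>.1]; 
        print(c,len(P),P.min(0).round(3),P.max(0).round(3));Q=P-np.median(P,0)
        for _ in range(6):
            n=np.linalg.svd(Q-Q.mean(0),full_matrices=False)[2][2];e=abs((Q-Q.mean(0))@n);Q=Q[e<max(.004,np.median(e)*2)]
        print('normal',n.round(3))
to([.440,-.010,.239],102)
E
```

```text
top 0.87 [ 34.  76. 142.] ((405.52008056640625, 156.4872283935547), (102.24269104003906, 102.1651611328125), 78.25051879882812)
top 0.85 [ 35.  80. 153.] ((339.3251953125, -82.60377502441406), (102.56609344482422, 101.53784942626953), 11.183323860168457)
top 0.81 [ 33. 117.  56.] ((531.5697021484375, 10.276138305664062), (101.70352935791016, 101.81214904785156), 16.84149742126465)
top 1389 [ 0.555 -0.361  0.1  ] [ 0.68  -0.172  0.235]
normal [-0.802 -0.198 -0.564]
scene 0.95 [ 24.  67. 154.] ((339.6753234863281, -84.0680160522461), (112.88365936279297, 101.79129028320312), 11.54261302947998)
scene 0.88 [ 33. 111.  51.] ((531.6893920898438, 8.602691650390625), (112.9771957397461, 102.46392822265625), 16.934947967529297)
scene 0.83 [ 22.  61. 138.] ((407.6597900390625, 153.2666015625), (101.89768981933594, 109.87731170654297), 78.05306243896484)
scene 263 [0.477 0.44  0.1  ] [0.536 0.498 0.159]
normal [ 0.891 -0.391  0.233]
delta [-0.425 -0.56   0.   ] yangle 73.5 spin -28.5
```

Call:
send_rows(deltas="-0.03 -0.039 0 0; -0.06 -0.078 0 0; -0.09 -0.117 0 0; -0.12 -0.156 0 0; -0.15 -0.195 0 0", claw=0.5)

```text
t: 2.2
eef_pos: [0.2806, 0.4158, 0.2394]
tool_rot: [0.0, 0.143, 0.99, 0.0]
contact_force: [0.5, -0.1, 0.7]
gripper_width: 0.499
grasp_force: 0.0
```

Call:
send_rows(deltas="-0.03 -0.039 0 0; -0.06 -0.078 0 0; -0.09 -0.117 0 0; -0.12 -0.156 0 0; -0.15 -0.195 0 0")

```text
t: 2.7
eef_pos: [0.369, 0.1863, 0.2397]
tool_rot: [0.0, 0.143, 0.99, 0.001]
contact_force: [1.5, -0.4, 1.1]
gripper_width: 0.501
grasp_force: 0.0
```

Call:
send_rows(deltas="-0.03 -0.039 0 -8; -0.06 -0.078 0 -16; -0.09 -0.117 0 -24; -0.12 -0.156 0 -32; -0.135 -0.172 0 -33.4")

```text
t: 3.2
eef_pos: [0.4439, -0.0018, 0.2397]
tool_rot: [0.0, -0.143, 0.99, 0.001]
contact_force: [1.0, 1.3, -0.8]
gripper_width: 0.501
grasp_force: 0.0
```

```bash
python3 - <<'E'
from h import *
to([.449,-.0155,.103],106.9);o=bot.get_obs();print(o['t'],o['eef_pos'],o['contact_force'],o['gripper_width'])
E
```

```text
delta [-0.001 -0.015  0.137] yangle 106.5 spin -0.4
3.2 [ 0.44392374 -0.0017605   0.2396645 ] [ 1.03039272  1.26705643 -0.82122557] 0.5008731341749902
```

Call:
send_rows(deltas="0 0 0.04 0; 0 -0.002 0.08 0; 0 -0.002 0.12 0; 0 -0.002 0.138 0; 0 -0.002 0.138 0")

```text
t: 3.7
eef_pos: [0.4423, -0.0029, 0.0993]
tool_rot: [-0.003, -0.14, 0.99, -0.0]
contact_force: [-0.7, -0.4, 0.5]
gripper_width: 0.498
grasp_force: 0.0
```

```bash
python3 - <<'E'
from h import *
to([.449,-.0155,.1],106.9);o=bot.get_obs();print(o['t'],o['eef_pos'],o['contact_force'],bot.tips_ahead)
p=bot.read_camera("scene");cv2.imwrite("pics/c.png",cv2.resize(p['img'][90:240,180:380],(800,600))[...,::-1])
E
```

```text
delta [-0.003 -0.014 -0.001] yangle 106.1 spin -0.8
3.7 [ 0.44234564 -0.00294809  0.0992649 ] [-0.65128313 -0.3883281   0.48655654] 0.008
```

View pics/c.png

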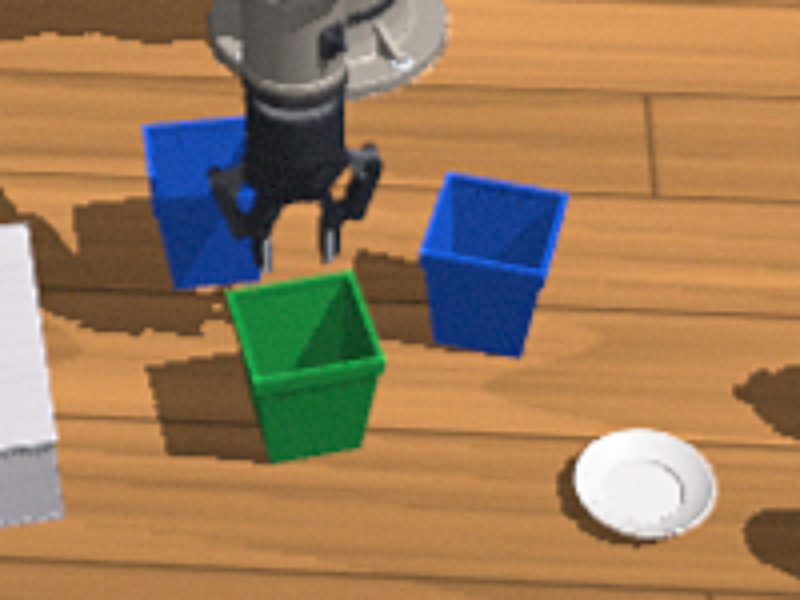

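The fingers stand behind the green pot, at crop (265,245) and (330,240), about 14 mm too far left. I'll correct that and then begin the push.

Call:
send_rows(deltas="0 -0.014 0 -0.8; 0 -0.014 0 -0.8; -0.01 -0.014 0 -0.8; -0.02 -0.014 0 -0.8; -0.03 -0.014 0 -0.8")

```text
t: 4.25
eef_pos: [0.4782, -0.0067, 0.1018]
tool_rot: [0.001, -0.148, 0.989, 0.0]
contact_force: [-1.5, -0.5, 1.6]
gripper_width: 0.498
grasp_force: 0.4
```

Call:
send_rows(deltas="-0.01 0 -0.003 0; -0.02 0 -0.006 0; -0.03 0 -0.01 0; -0.03 0 -0.01 0; -0.03 0 -0.01 0")

```text
t: 4.75
eef_pos: [0.5056, 0.0011, 0.1112]
tool_rot: [-0.0, -0.147, 0.989, 0.0]
contact_force: [0.1, 0.1, 0.3]
gripper_width: 0.497
grasp_force: 0.1
```

```bash
python3 - <<'E'
from h import *
o=bot.get_obs();print(o['t'],o['eef_pos'],o['contact_force'])
p=bot.read_camera("scene");cv2.imwrite("pics/d.png",cv2.resize(p['img'][90:240,180:380],(800,600))[...,::-1])
for n in("pot","pot_mouth"): print(n,[np.round(d['xyz'],3) for d in bot.landmark_of(p,n)[:3]])
E
```

```text
4.75 [0.50559157 0.00106181 0.11124555] [0.09855761 0.06152132 0.25068224]
pot [array([ 0.338, -0.084,  0.003]), array([ 0.404,  0.155, -0.   ]), array([0.532, 0.008, 0.009])]
pot_mouth [array([0.564, 0.021, 0.122]), array([0.405, 0.154, 0.111]), array([ 0.34 , -0.083,  0.114])]
```

View pics/d.png

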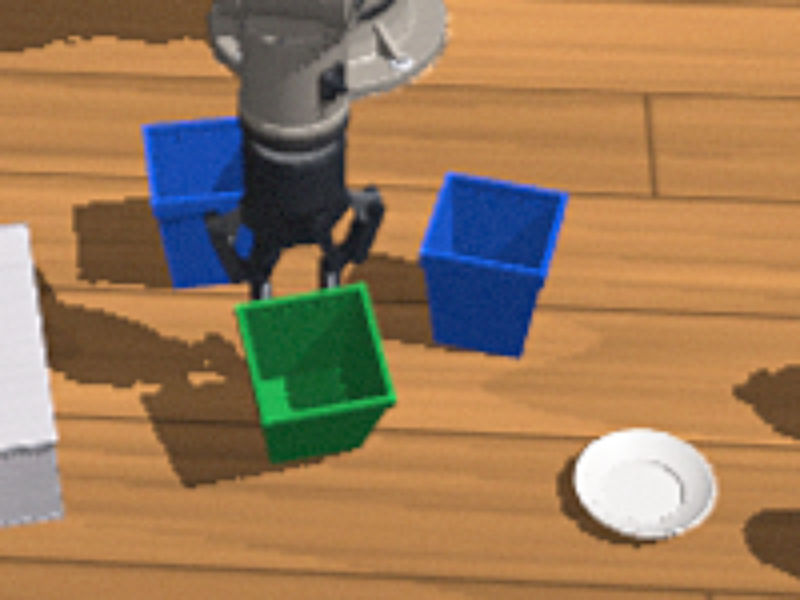

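The pot is tipping about its far foot edge without sliding; its mouth is at crop (315,350). I'll keep pushing.

Call:
send_rows(deltas="-0.01 0 -0.003 0; -0.02 0 -0.006 0; -0.03 0 -0.008 0; -0.04 0 -0.01 0; -0.05 0 -0.01 0")

```text
t: 5.4
eef_pos: [0.5547, 0.016, 0.1216]
tool_rot: [0.0, -0.147, 0.989, 0.0]
contact_force: [0.6, -0.2, 0.0]
gripper_width: 0.501
grasp_force: 0.0
```

Call:
send_rows(deltas="-0.008 0 0 0; -0.014 0 0 0; -0.014 0 0 0; -0.014 0 0 0; -0.014 0 0 0")

```text
t: 5.9
eef_pos: [0.5663, 0.0194, 0.1211]
tool_rot: [-0.0, -0.147, 0.989, 0.0]
contact_force: [-1.1, 0.1, 0.9]
gripper_width: 0.498
grasp_force: 0.0
```

```bash
python3 - <<'E'
from h import *
o=bot.get_obs();print(o['t'],o['eef_pos'],o['contact_force'])
p=bot.read_camera("scene");cv2.imwrite("pics/e.png",cv2.resize(p['img'][90:240,180:380],(800,600))[...,::-1])
for n in("pot","pot_mouth"): print(n,[np.round(d['xyz'],3) for d in bot.landmark_of(p,n)[:3]])
E
```

```text
5.9 [0.56629711 0.01943415 0.12114569] [-1.08007243  0.13073915  0.94864343]
pot [array([ 0.406,  0.156, -0.   ]), array([ 0.34 , -0.083,  0.002]), array([0.562, 0.02 , 0.031])]
pot_mouth [array([ 0.34 , -0.082,  0.115]), array([0.409, 0.151, 0.112]), array([0.668, 0.048, 0.055])]
```

View pics/e.png

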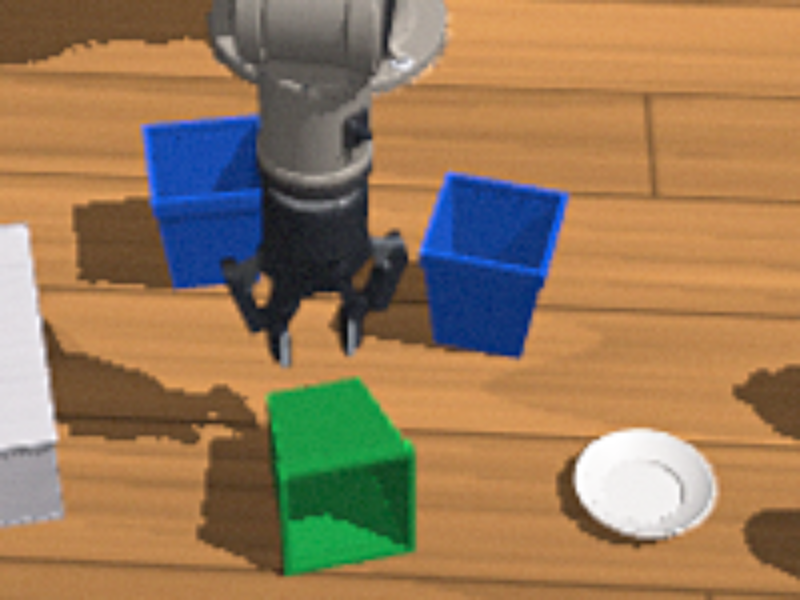

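The pot lies on its side with its mouth facing the far edge, at crop (345,510). Next is the lid: rise, close the fingers and move above the lid's outer face.

Call:
send_rows(deltas="0 0 -0.05 0; 0 0 -0.1 0; 0 0 -0.15 0; 0 0 -0.18 0; 0 0 -0.18 0", claw=0)

```text
t: 6.55
eef_pos: [0.5692, 0.0194, 0.3063]
tool_rot: [0.004, -0.147, 0.989, 0.001]
contact_force: [0.3, 0.1, 0.0]
gripper_width: 0.0
grasp_force: 0.0
```

Call:
send_rows(deltas="0.008 -0.048 0 0; 0.016 -0.096 0 0; 0.025 -0.144 0 0; 0.033 -0.192 0 0; 0.042 -0.24 0 0")

```text
t: 7.05
eef_pos: [0.5962, -0.2237, 0.3003]
tool_rot: [-0.001, -0.148, 0.989, 0.0]
contact_force: [1.6, 0.2, 0.2]
gripper_width: 0.0
grasp_force: 0.0
```

Call:
send_rows(deltas="0.009 -0.051 0 3.4; 0.009 -0.051 0 3.4; 0.009 -0.051 0 3.4")

```text
t: 7.35
eef_pos: [0.6017, -0.2754, 0.3]
tool_rot: [-0.001, -0.116, 0.993, 0.0]
contact_force: [-0.1, 0.2, -0.4]
gripper_width: -0.002
grasp_force: 0.0
```

```bash
python3 - <<'E'
from h import *
to([.602,-.274,.22],103.5);o=bot.get_obs();print(o['t'],o['eef_pos'],o['contact_force'],o['gripper_width'])
p=bot.read_camera("scene");cv2.imwrite("pics/f.png",cv2.resize(p['img'][90:240,80:280],(800,600))[...,::-1])
for n in("tin_hinge","lid_edge"): print(n,[np.round(d['xyz'],3) for d in bot.landmark_of(p,n)[:1]])
E
```

```text
delta [-0.001  0.001  0.08 ] yangle 103.3 spin -0.2
7.35 [ 0.60173907 -0.27537349  0.29997266] [-0.12838155  0.22253661 -0.37986215] -0.002278494173816634
tin_hinge [array([ 0.666, -0.26 ,  0.088])]
lid_edge [array([ 0.587, -0.278,  0.229])]
```

View pics/f.png

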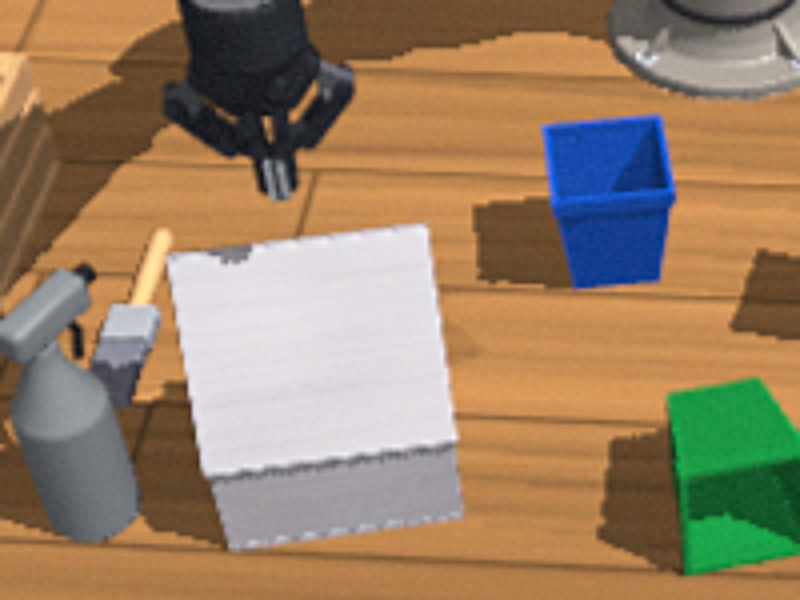

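The fingertips are above the lid's outer face near its free edge, tip at crop (275,190) and lid edge around (300,240). I'll descend and follow the lid's arc.

Call:
send_rows(deltas="-0.005 0 0.03 0; -0.005 0 0.06 0; -0.005 0 0.08 0; 0 0 0.09 0; 0.008 0 0.097 0")

```text
t: 8.0
eef_pos: [0.5956, -0.2735, 0.2037]
tool_rot: [0.0, -0.119, 0.993, 0.001]
contact_force: [1.2, 0.6, 0.6]
gripper_width: 0.003
grasp_force: 0.6
```

Call:
send_rows(deltas="0.008 0 0.01 0; 0.016 0 0.02 0; 0.023 0 0.03 0; 0.03 0 0.04 0; 0.034 0 0.05 0")

```text
t: 8.5
eef_pos: [0.561, -0.284, 0.1536]
tool_rot: [-0.0, -0.117, 0.993, -0.0]
contact_force: [-0.6, 0.8, 2.2]
gripper_width: -0.0
grasp_force: 0.6
```

```bash
python3 - <<'E'
from h import *
o=bot.get_obs();print(o['t'],o['eef_pos'],o['contact_force'])
p=bot.read_camera("scene");cv2.imwrite("pics/g.png",cv2.resize(p['img'][90:240,80:280],(800,600))[...,::-1])
for n in("tin_hinge","lid_edge"): print(n,[np.round(d['xyz'],3) for d in bot.landmark_of(p,n)[:1]])
E
```

```text
8.5 [ 0.56101165 -0.28401628  0.15356995] [-0.55024963  0.84157253  2.24629526]
tin_hinge [array([ 0.664, -0.26 ,  0.087])]
lid_edge [array([ 0.526, -0.294,  0.161])]
```

View pics/g.png

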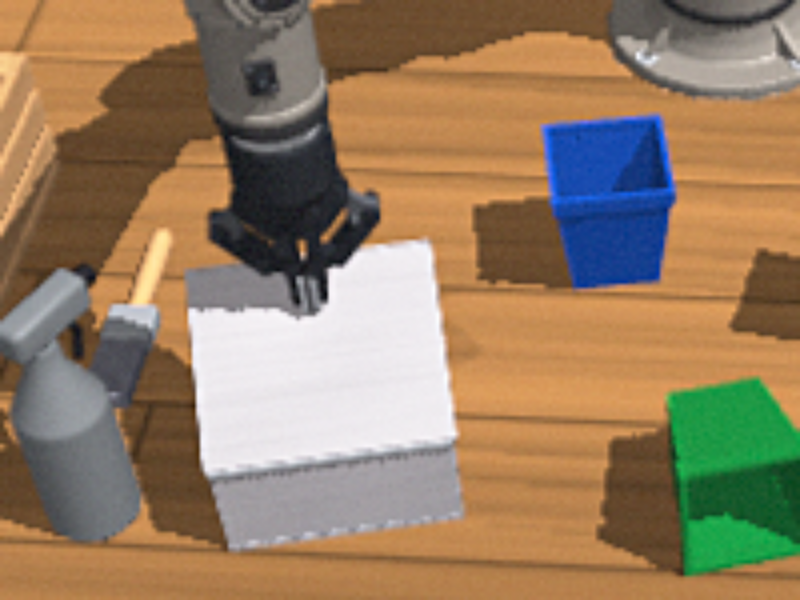

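The lid is following the fingers and is now about 25 degrees open (contact at crop (308,305)). I'll press the rest of the way.

Call:
send_rows(deltas="0.006 0 0.012 0; 0.01 0 0.024 0; 0.012 0 0.035 0; 0.012 0 0.044 0; 0.012 0 0.048 0")

```text
t: 9.15
eef_pos: [0.5493, -0.286, 0.1047]
tool_rot: [-0.001, -0.118, 0.993, 0.001]
contact_force: [-1.6, -0.3, 0.9]
gripper_width: -0.001
grasp_force: 0.6
```

Call:
send_rows(deltas="0 0 0.002 0; 0 0 0.004 0; 0 0 0.005 0; 0 0 0.005 0")

```text
t: 9.55
eef_pos: [0.5495, -0.2862, 0.1042]
tool_rot: [-0.0, -0.118, 0.993, 0.001]
contact_force: [-11.9, 6.5, 30.8]
gripper_width: 0.002
grasp_force: 15.3
```

```bash
python3 - <<'E'
from h import *
o=bot.get_obs();print(o['t'],o['eef_pos'],o['contact_force'])
for c in("top","scene"):
    p=bot.read_camera(c)
    for n in("tin_hinge","lid_edge"): print(n,[np.round(d['xyz'],3) for d in bot.landmark_of(p,n)[:1]])
E
```

```text
9.55 [ 0.54950123 -0.28615205  0.10420678] [-11.88414251   6.45143922  30.81851161]
tin_hinge [array([ 0.667, -0.26 ,  0.092])]
lid_edge [array([ 0.506, -0.296,  0.099])]
tin_hinge [array([ 0.665, -0.258,  0.088])]
lid_edge [array([ 0.514, -0.294,  0.1  ])]
```

Call:
send_rows(deltas="0 0 -0.01 0; 0 0 -0.04 0; 0 0 -0.08 0; 0 0 -0.12 0; 0 0 -0.15 0")

```text
t: 10.35
eef_pos: [0.5509, -0.2866, 0.2538]
tool_rot: [0.001, -0.118, 0.993, -0.0]
contact_force: [0.2, 0.4, -1.4]
gripper_width: -0.003
grasp_force: 0.0
```

Call:
send_rows(deltas="0 0 0 0; 0 0 0 0")

```text
t: 10.55
eef_pos: [0.5507, -0.2861, 0.2516]
tool_rot: [0.001, -0.118, 0.993, -0.0]
contact_force: [-0.2, 0.5, 0.2]
gripper_width: -0.001
grasp_force: 0.0
```

```bash
python3 - <<'E'
from h import *
o=bot.get_obs();print(o['t'],o['eef_pos'],o['contact_force'])
p=bot.read_camera("scene");cv2.imwrite("pics/i.png",cv2.resize(p['img'],(800,600))[...,::-1])
for n in("lid_edge","pot","pot_mouth","trowel","saucer"): print(n,[np.round(d['xyz'],3) for d in bot.landmark_of(p,n)[:3]])
P=pts(p,bot.masks_of(p,"tin_lid")[0]['mask']);P=P[(P[:,2]>.08)&(P[:,2]<.13)&(P[:,1]<-.15)]
print(len(P),np.linalg.lstsq(np.c_[P[:,:2]-P[:,:2].mean(0),np.ones(len(P))],P[:,2],rcond=None)[0])
E
```

```text
10.55 [ 0.55072998 -0.28609199  0.2515968 ] [-0.17639673  0.52479722  0.24463042]
lid_edge [array([ 0.511, -0.298,  0.099])]
pot [array([ 0.407,  0.156, -0.002]), array([ 0.341, -0.083,  0.   ]), array([0.564, 0.018, 0.036])]
pot_mouth [array([0.669, 0.053, 0.054]), array([ 0.34 , -0.082,  0.11 ]), array([0.407, 0.153, 0.116])]
trowel [array([ 0.814, -0.014, -0.004]), array([ 0.51 , -0.295,  0.099]), array([ 0.588, -0.281, -0.002])]
saucer [array([0.596, 0.274, 0.001])]
2537 [-0.00803543 -0.00163942  0.09656753]
```

View pics/i.png

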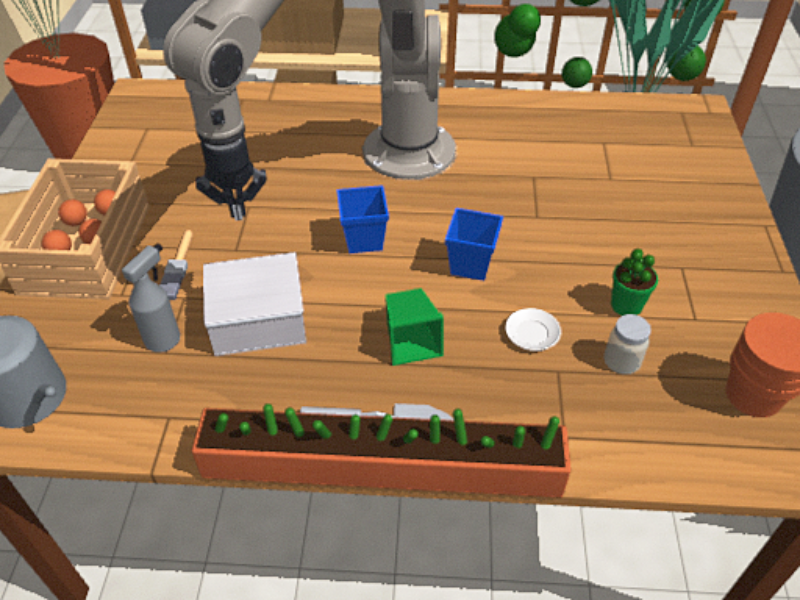

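The lid is flat shut at (253,285), and the pot lies on its side at (415,325) with its mouth towards the far edge. Nothing else has moved, and the arm is clear of everything.

```bash
python3 -c "
from station import bot
print(bot.hand_in())"
```

```text
the job is handed in; nothing more can be done
None
```

The green pot lies on its side with its mouth towards the far edge, the tin lid is fully shut, nothing else was moved, and the job is handed in at about 10.6 s on the robot's clock.

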